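# Set out the scale, grey target and label for a book's record photograph

## Task

Set out the record shot of the book that lies on the grey background sheet: lay the scale bar in front of it (the side nearest the robot), raised on whichever of the two aluminium risers brings the bar's face level with the top of the book, with the riser lengthwise under the middle of the bar; lay the grey-step target flat to the right of the book, long side along the book's right edge; and stand the label block behind the book with its white card facing the robot's side. Centre the bar, the target and the label block each on its own edge of the book and parallel to that edge, with a gap of about 35 mm to the book. Do not shift the book, nor the other book that waits off the sheet.

Things in the scene. Friction and masses are not known exactly. Their poses are not given: they have to be found in the camera images.
- sheet: Matt mid-grey background sheet lying flat on the table (1 mm thick, count it as table height), 340 mm along its x by 460 mm along its y, white crop marks at the corners. Origin at its centre. Fixed; the book to be photographed is the one whose centre lies less than 150 mm from this origin.
- thick_book: Thick closed oblong book, dark green-grey cover with brown spine, 100 mm (its x) by 140 mm (its y) by 40 mm high, lying flat. Origin: centre of its underside. Its -x edge is its front (towards the robot), +x behind, +y (the spine) left, -y right. It starts either on the sheet or waiting off it to the left; a loose 0.5 kg, not to be moved.
- thin_book: Thin closed oblong book, dark red cover with near-black spine, 100 mm (its x) by 140 mm (its y) by 22 mm high, lying flat. Origin: centre of its underside; axes as for the thick book. It lies where the thick book does not: on the sheet or waiting off it. Loose, 0.28 kg, not to be moved.
- tall_riser: Plain aluminium block, 22 mm (its x) by 70 mm (its y) by 32 mm high, standing on the table: the shorter and higher of the two risers. With the 8 mm scale bar on it, it comes level with the thick book. Its origin is the centre of its underside.
- low_riser: Plain aluminium block, 22 mm (its x) by 100 mm (its y) by 14 mm high: the longer and lower of the two risers. With the 8 mm scale bar on it, it comes level with the thin book. Its origin is the centre of its underside.
- scale_bar: White photographic scale bar with black checks, a flat bar 30 mm (its x) by 160 mm (its y) by 8 mm thick, about 80 g, lying face up; either end may point either way. Its origin is the centre of its underside.
- grey_target: Grey-step target: flat black plate 100 mm (its x) by 40 mm (its y) by 10 mm thick with five patches from white to black on top, about 90 g; either end may point either way. Its origin is the centre of its underside.
- label_block: Label block: black block 30 mm (its x) by 80 mm (its y), upright long faces, front face 14 mm high, back face 26 mm high, with a blank white card on the slope between them, which looks up and towards its -x (front) side. About 70 g. Its origin is the centre of its underside.
- label_front (a point): Point on the middle of the label block's low front face, 15 mm from the block's origin towards its -x side and 7 mm above its underside: shows which way the card faces.
There are look-alikes about, which are no part of the job. Leave any brown or pink look-alike of the label_block alone.

How it is judged:
By the outcome, as a careful person would: the job done as asked, in the order asked, and still so for the second after the job is handed in, with the robot touching nothing.
It also fails if it takes over 128 s, if anything falls off the work surface, if the arm or the gripper's body presses on something with over 40 N, if the wrist force passes 120 N, or if a joint passes its speed limit or range.

## Robot

A 6-joint arm with a two-finger parallel gripper is mounted at the origin on the work surface. World frame = base frame: x ahead of the robot, y to its left, z up, the work surface at z = 0. Lengths are in mm, angles in rad, forces in N, time in s.
With the tool pointing down it reaches from about 275 to 750 mm from the base axis. Payload 10.2 kg.
Tool frame: the origin (TCP) lies at the very end of the fingers, on their centre line; the grasp point (between the pads) lies 19 mm behind it; z points along the fingers, y is the line along which they close (so a half turn about z gives the same grasp; the last joint's range is limited). The gripper opens to 85 mm and grips with 20 to 120 N. Pads are 22 mm wide; open, the fingers measure 114 mm over their backs; the gripper's body (76 mm by 85 mm) begins 54 mm behind the grasp point. The pads swing forward as they close: fully open they stand 13 mm farther back than shut.
Start: joints at [-1.471, 0.313, 1.498, -0, 1.331, -0.223], TCP at [166.529, -497.895, 231.294] pointing down, gripper open.
Joint ranges: [-2.94, 2.94], [-0.97, 2.17], [0.19, 2.56], [-1.23, 4.37], [0.02, 3.11], [-2.88, 2.88]. Speed limits (rad/s): [2.39, 2.39, 3.01, 3.14, 3.14, 3.14].

## Interface

Orientations are given as a unit quaternion [w, x, y, z].
In Python, from rig import ctrl gives the robot as it stands.
- The arm moves only by the tool step_arm, never from a script. Its argument "increments" is a list of rows, each a list of 3 entries, a list of its own where there are three numbers: the shift along the tool's x, y, z in cm, then the turn, a rotation vector about the tool's x, y, z in degrees, then the opening in per cent of the stroke, from 0 (shut) to 100 (fully open). A call has 1 to 8 rows; each row is the pose to reach, as a shift and turn from the pose commanded when the call began, along the tool's axes at that moment; what a row does not reach only later rows make up. A row lasts 1/8 s, in which the tool goes at most 62.5 mm and 10.7 degrees, less where a joint would pass 70% of its speed; a pose out of reach is approached as far as the arm can. A call with a gripper value outside its range is refused whole. The fingers move at their own pace and stop on an object; "squeeze" is the grip in N (left out, the last holds). Time passes only in rows, so rows that repeat a pose let the fingers close. It gives the time, the measured TCP pose, the force, the opening and the grip force at its end, in the units of the state.
- ctrl.sense(): the state, without advancing time (a new reading comes with each control period).
- ctrl.capture(name): name is "side" or "top" or "wrist"; returns a dict with "img" (480x640x3 uint8, red, green, blue), "fx", "fy", "cx", "cy" (pixels), "extrinsics" (4x4, takes a point from camera to world coordinates). Camera axes: x right, y down, z forward; pixel columns grow to the right and rows downward; lengths in mm; the calibration is good to about 2 mm. A picture is of the moment at which its call begins. There is no depth.
- ctrl.finish_job(): hands the job in; it is judged then, once.
The state is a dict: "time_s": time; "joints": joint angles; "dq": joint speeds; "tau": joint torques, N m; "eef_pos": TCP position; "ee_rot": TCP orientation; "force": force on the tool from outside, world axes, zero at the start; "wrist_torque": the same for the moment, N m; "grip_width": opening from 0.0 (shut) to 1.0 (fully open); "grip_force": force on a finger pad.
Only numpy, scipy, OpenCV 4.12 (cv2) and the standard library are available. Lean on these libraries where they do the work, as an engineer would, in place of code of your own. Each camera call takes 0.05 s, during which the arm holds its last target. There are 200 camera calls.

## Working session

There is one attempt and no reset: what is moved stays moved. The work goes in short steps, Python scripts to look and compute and a tool call to move; the robot and the scene stay as the last step left them, time stands still between calls to the robot, and variables do not carry over. Pictures are saved under pics/ and viewed, at most 14 in all, crops included, and the job is handed in when it is done.

Besides the shell and the picture viewer there is one more tool, called in YAML: its name, and indented under it one key for each argument. step_arm: Moves the arm, as the interface text tells. Its arguments: {"type":"object","properties":{"increments":{"type":"array"},"squeeze":{"type":"number"}},"required":["increments"]}

```bash
mkdir -p pics; ls; python3 - <<'E'
from rig import ctrl
import cv2
for n in("top","side"):
    c=ctrl.capture(n); cv2.imwrite(f"pics/{n}0.png",c["img"][:,:,::-1]); print(n,c["fx"],c["cx"],c["cy"],c["extrinsics"])
print(ctrl.sense())
E
```

```text
pics
top 552.6308547454828 319.57471482729534 238.50116257528617 [[ 2.69889070e-02 -9.95964966e-01  8.55884607e-02  3.39252881e+02]
 [-9.99576412e-01 -2.59554520e-02  1.31647882e-02  4.04487652e+01]
 [-1.08901807e-02 -8.59075096e-02 -9.96243597e-01  1.56441062e+03]
 [ 0.00000000e+00  0.00000000e+00  0.00000000e+00  1.00000000e+00]]
side 505.8926425273684 314.65153632399415 245.7242994307091 [[-7.82032995e-01 -4.37694002e-01  4.43675958e-01 -1.17010340e+02]
 [-6.23218035e-01  5.43640420e-01 -5.62187135e-01  7.56134578e+02]
 [ 4.86575250e-03 -7.16155748e-01 -6.97923541e-01  9.24298833e+02]
 [ 0.00000000e+00  0.00000000e+00  0.00000000e+00  1.00000000e+00]]
{'time_s': 0.1, 'joints': array([-1.47141899e+00,  3.13402211e-01,  1.49833120e+00, -7.85954358e-06,
        1.33101684e+00, -2.23399471e-01]), 'dq': array([-0.00078426, -0.00228605, -0.00200447,  0.00152455,  0.00085854,
       -0.00032746]), 'tau': array([ 2.28981655e-03, -4.12898648e+01, -2.60144681e+01, -2.55855384e-04,
        2.95962163e-03, -4.52496408e-05]), 'eef_pos': array([ 166.49477725, -497.6650361 ,  230.79938877]), 'ee_rot': array([-5.77925242e-04,  9.87004818e-01,  1.60689621e-01,  3.20596153e-05]), 'force': array([-0.77358588,  0.06722825,  0.51328493]), 'wrist_torque': array([-0.02959531, -0.03720501,  0.02600537]), 'grip_force': 0.0, 'grip_width': 0.9980490162472342}
```

View pics/top0.png

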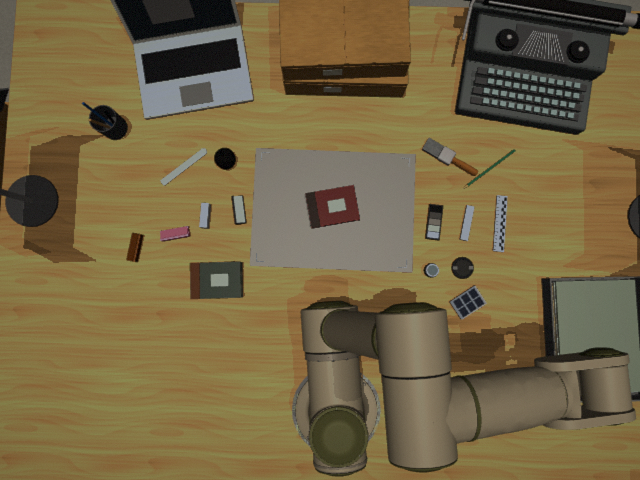

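View pics/side0.png

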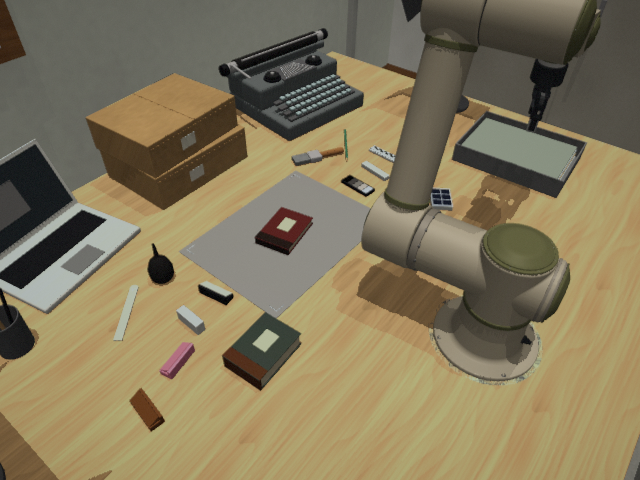

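The top view shows the thin red book on the sheet at (332,206), with the thick book off it at (217,280). That calls for the low riser.

Candidates in the top view:
- **Risers:** plain blocks at (467,222), about 35 px, and (205,215), about 26 px. The longer one, (467,222), fits the low riser.
- **Label block:** (239,209) is black with a white card. The pink (175,233) and brown (135,247) ones are look-alikes.
- **Scale bar:** (500,223) has checks. The strip at (183,166) is plain.
- **Grey target:** (434,222) is a row of steps. (467,302) is a blue grid.

I'll confirm these in an enlarged crop.

```bash
cat > h.py <<'E'
import numpy as np, cv2
from rig import ctrl
def ray(c,uv,z):
    uv=np.atleast_2d(np.asarray(uv,float)); E=c["extrinsics"]
    d=np.c_[(uv[:,0]-c["cx"])/c["fx"],(uv[:,1]-c["cy"])/c["fy"],np.ones(len(uv))]@E[:3,:3].T
    o=E[:3,3]; return (o+d*((z-o[2])/d[:,2])[:,None])[:,:2]
def proj(c,P):
    E=c["extrinsics"]; q=(np.atleast_2d(P)-E[:3,3])@E[:3,:3]
    return np.c_[c["fx"]*q[:,0]/q[:,2]+c["cx"],c["fy"]*q[:,1]/q[:,2]+c["cy"]]
def rect(c,mask,z,seed=None):
    "largest blob (or the one nearest seed) -> world centre, side lengths, long-axis angle deg, at height z"
    cs,_=cv2.findContours(mask.astype(np.uint8),cv2.RETR_EXTERNAL,cv2.CHAIN_APPROX_NONE)
    cs=[k for k in cs if cv2.contourArea(k)>30]
    k=max(cs,key=cv2.contourArea) if seed is None else min(cs,key=lambda k:-cv2.pointPolygonTest(k,seed,True))
    w=ray(c,k[:,0],z).astype(np.float32); (x,y),(a,b),t=cv2.minAreaRect(w)
    if a<b: a,b,t=b,a,t+90
    return np.round([x,y,a,b,(t+90)%180-90],1)
E
python3 - <<'E'
from h import *
c=ctrl.capture("top"); im=c["img"].astype(int); R,G,B=im[...,0],im[...,1],im[...,2]
a=c["img"][185:265,120:260]; b=c["img"][185:265,400:520]
cv2.imwrite("pics/crop0.png",np.hstack([cv2.resize(a,None,fx=3,fy=3,interpolation=2),cv2.resize(b,None,fx=3,fy=3,interpolation=2)])[:,:,::-1])
print([im[v,u].tolist() for u,v in((450,222),(467,222),(434,232),(205,230),(200,215),(325,190),(350,195),(312,210))])
m=(R-B<45)
for n,s,z in(("target",(434,222),10),("low",(467,222),14),("bar",(500,223),8),("label",(239,209),20),("tall",(205,215),32)):
    print(n,rect(c,m,z,s))
mb=((R-G>40)|(R<60)); mb[:150]=0;mb[270:]=0;mb[:,:255]=0;mb[:,412:]=0
print("book",rect(c,mb,22,(332,206)))
E
```

```text
[[144, 124, 72], [141, 148, 160], [138, 144, 155], [145, 131, 76], [142, 146, 153], [87, 49, 46], [87, 42, 38], [47, 37, 33]]
target [ 528.9 -260.   101.    41.6   -5.8]
low [ 528.7 -351.9  102.1   25.2  -10.9]
bar [ 529.9 -446.4  160.7   33.    -4.1]
label [548.1 291.5  82.1  33.9   8.9]
tall [528.5 384.1  73.6  29.5  -1.2]
book [563.8  27.6 136.9 100.6 -78.4]
```

View pics/crop0.png

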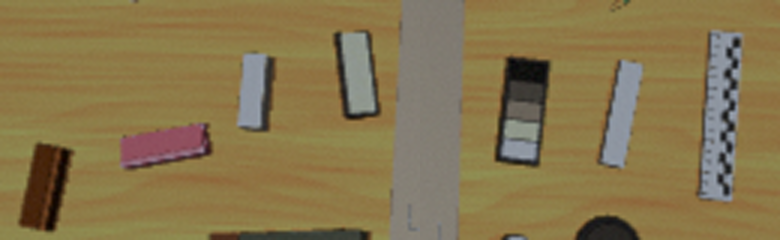

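The crop confirms all five: the low riser is the longer plain block, the bar is checked, the target shows five steps, and the label block is black and white. Next I go above the low riser and look with the wrist camera.

```bash
cat >> h.py <<'E'
def go(x,y,z,th):
    "increments (cm, deg) from the measured pose to TCP x,y,z mm with tool x at world angle th deg"
    from scipy.spatial.transform import Rotation as Ro
    s=ctrl.sense(); q=s["ee_rot"]; R=Ro.from_quat(q[[1,2,3,0]])
    d=R.inv().apply(np.array([x,y,z])-s["eef_pos"])/10
    a=np.radians(th); T=Ro.from_matrix(np.array([[np.cos(a),np.sin(a),0],[np.sin(a),-np.cos(a),0],[0,0,-1]]))
    print("go",np.round(d,2),np.round((R.inv()*T).as_rotvec(True),1),"| at",np.round(s["eef_pos"],1),"th",round(np.degrees(np.arctan2(*R.as_matrix()[1::-1,0])),1),"t",round(s["time_s"],2),"F",np.round(s["force"],1),"w",round(s["grip_width"],3),round(s["grip_force"],1))
E
python3 -c "
from h import *
go(500,-352,240,-11)"
```

```text
go [36.25 -3.24 -0.9 ] [-0.1  0.  29.5] | at [ 166.5 -497.7  230.9] th 18.5 t 0.15 F [1.  0.2 0.3] w 0.999 0.0
```

step_arm:
  increments:
    - [[36.2, -3.2, -0.9], [0, 0, 29.5], 100]
    - [[36.2, -3.2, -0.9], [0, 0, 29.5], 100]
    - [[36.2, -3.2, -0.9], [0, 0, 29.5], 100]
    - [[36.2, -3.2, -0.9], [0, 0, 29.5], 60]
    - [[36.2, -3.2, -0.9], [0, 0, 29.5], 60]
    - [[36.2, -3.2, -0.9], [0, 0, 29.5], 60]
    - [[36.2, -3.2, -0.9], [0, 0, 29.5], 60]
    - [[36.2, -3.2, -0.9], [0, 0, 29.5], 60]

```text
time_s: 1.15
eef_pos: [499.5, -352.7, 239.8]
ee_rot: [-0.0, 0.995, -0.096, -0.0]
force: [-1.2, -0.2, 0.4]
grip_width: 0.599
grip_force: 0.0
```

```bash
python3 - <<'E'
from h import *
go(529,-352,100,-11)
c=ctrl.capture("wrist"); cv2.imwrite("pics/w1.png",c["img"][:,:,::-1]); print(c["extrinsics"],c["fx"])
E
```

```text
go [ 2.9  -0.62 13.98] [-0.   0.1  0. ] | at [ 499.5 -352.7  239.8] th -11.0 t 1.15 F [-1.2 -0.2  0.4] w 0.599 0.0
[[-1.91378025e-01 -9.30503165e-01 -3.12311242e-01  5.79186495e+02]
 [-9.81516267e-01  1.81263330e-01  6.13956191e-02 -3.67776510e+02]
 [-5.18242036e-04  3.18288337e-01 -9.47993811e-01  3.83307388e+02]
 [ 0.00000000e+00  0.00000000e+00  0.00000000e+00  1.00000000e+00]] 423.5174598473181
```

View pics/w1.png

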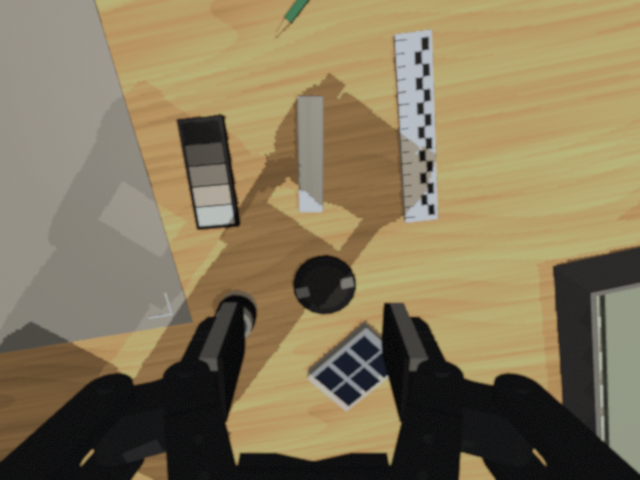

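The wrist view shows the riser at (311,154), the bar at (416,126) and the target at (208,172). All three can be measured from this one image.

```bash
python3 - <<'E'
from h import *
c=ctrl.capture("wrist"); hsv=cv2.cvtColor(c["img"],cv2.COLOR_RGB2HSV); print([hsv[v,u].tolist() for u,v in((311,154),(311,200),(280,154),(416,126),(416,200),(208,172),(330,230))])
m=(hsv[...,1]<70)|(hsv[...,2]<45)
m=cv2.morphologyEx(m.astype(np.uint8),cv2.MORPH_OPEN,np.ones((3,3)))
for n,s,z in(("target",(208,172),10),("low",(311,154),14),("bar",(406,126),8)): print(n,rect(c,m,z,s))
E
```

```text
[[21, 24, 146], [105, 13, 193], [16, 131, 132], [108, 14, 177], [15, 9, 166], [18, 34, 127], [22, 104, 184]]
target [ 529.2 -264.4   97.5   39.    -6. ]
low [ 528.6 -355.2   99.6   22.   -10.7]
bar [ 529.8 -449.7  161.1   31.6   -3.9]
```

step_arm:
  increments:
    - [[2.9, -0.3, 6], [0, 0, 0], 50]
    - [[2.9, -0.3, 12], [0, 0, 0], 50]
    - [[2.9, -0.3, 18], [0, 0, 0], 50]
    - [[2.9, -0.3, 21], [0, 0, 0], 50]
    - [[2.9, -0.3, 23.6], [0, 0, 0], 50]
    - [[2.9, -0.3, 23.6], [0, 0, 0], 50]
    - [[2.9, -0.3, 23.6], [0, 0, 0], 10]
    - [[2.9, -0.3, 23.6], [0, 0, 0], 10]
  squeeze: 40

```text
time_s: 2.25
eef_pos: [529.0, -356.3, 6.1]
ee_rot: [0.001, 0.995, -0.096, 0.001]
force: [-1.2, -1.1, 5.3]
grip_width: 0.24
grip_force: 40.8
```

step_arm:
  increments:
    - [[0, 0, 0], [0, 0, 0], 10]
    - [[0, 0, 0], [0, 0, 0], 10]
    - [[0, 0, 0], [0, 0, 0], 10]

```text
time_s: 2.62
eef_pos: [529.1, -356.3, 6.1]
ee_rot: [0.001, 0.995, -0.096, 0.001]
force: [-3.5, -0.9, 7.1]
grip_width: 0.242
grip_force: 41.0
```

step_arm:
  increments:
    - [[0, 0, -3], [0, 0, 0], 10]
    - [[0, 0, -8], [0, 0, 0], 10]

```text
time_s: 2.88
eef_pos: [528.0, -354.6, 84.2]
ee_rot: [-0.001, 0.995, -0.096, -0.001]
force: [0.2, -1.2, -1.1]
grip_width: 0.24
grip_force: 40.1
```

```bash
python3 -c "
from h import *
go(564,-50,300,101)"
```

```text
go [ -2.34 -30.63 -21.52] [  -0.2   -0.  -112. ] | at [ 528.  -354.6   84.2] th -11.0 t 2.88 F [ 0.2 -1.2 -1.1] w 0.24 40.1
```

step_arm:
  increments:
    - [[0, -3, -5], [0, 0, -10], 10]
    - [[-1, -8, -9], [0, 0, -20], 10]
    - [[-2.3, -13, -13], [0, 0, -30], 10]
    - [[-2.3, -18, -17], [0, 0, -40], 10]
    - [[-2.3, -23, -21.5], [0, 0, -50], 10]
    - [[-2.3, -28, -21.5], [0, 0, -60], 10]
    - [[-2.3, -30.6, -21.5], [0, 0, -70], 10]
    - [[-2.3, -30.6, -21.5], [0, 0, -80], 10]

```text
time_s: 3.88
eef_pos: [564.6, -48.4, 299.9]
ee_rot: [0.0, 0.822, 0.57, 0.0]
force: [-0.1, -0.1, -0.8]
grip_width: 0.244
grip_force: 40.1
```

step_arm:
  increments:
    - [[0, 0, 0], [0, 0, -10], 10]
    - [[0, 0, 0], [0, 0, -20], 10]
    - [[0, 0, 0], [0, 0, -30], 10]
    - [[0, 0, 0], [0, 0, -32], 10]
    - [[0, 0, 0], [0, 0, -32], 10]

```text
time_s: 4.5
eef_pos: [564.4, -50.5, 299.5]
ee_rot: [0.0, 0.637, 0.771, 0.0]
force: [0.4, -0.1, -0.9]
grip_width: 0.241
grip_force: 40.1
```

```bash
python3 - <<'E'
from h import *
go(564,-50,300,101)
c=ctrl.capture("wrist"); cv2.imwrite("pics/w2.png",c["img"][:,:,::-1])
h=cv2.cvtColor(c["img"],cv2.COLOR_RGB2HSV); np.save("w2.npy",c,allow_pickle=True)
print([h[v,u].tolist() for u,v in((320,100),(320,200),(100,100),(250,150),(320,50))])
E
```

```text
go [ 0.06 -0.03 -0.05] [ 0.   0.  -0.1] | at [564.4 -50.5 299.5] th 100.9 t 4.5 F [ 0.4 -0.1 -0.9] w 0.241 40.1
[[36, 39, 192], [21, 28, 120], [17, 127, 141], [19, 26, 108], [11, 69, 78]]
```

View pics/w2.png

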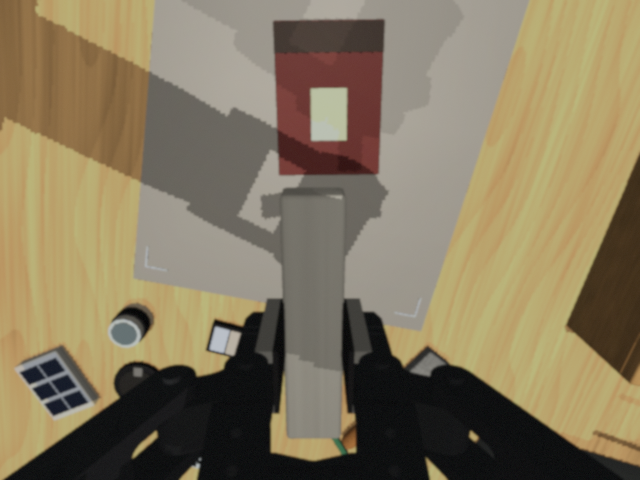

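The book shows clearly at u 275–384, v 20–175, with the spine at the top (left of the robot). Next I fit its pose and the target spots.

```bash
cat >> h.py <<'E'
def places(bx,by,yaw):
    a=np.radians(yaw); X=np.array([np.cos(a),np.sin(a)]); Y=np.array([-X[1],X[0]]); b=np.array([bx,by])
    return {"bar":b-100*X,"target":b-125*Y,"label":b+100*X}
E
python3 - <<'E'
from h import *
c=np.load("w2.npy",allow_pickle=True).item(); im=c["img"].astype(int)
m=np.zeros((480,640),np.uint8); s=np.s_[5:182,240:420]
R,G,B=im[...,0],im[...,1],im[...,2]
m[s]=((R-G>22)|(R<72))[s]
m=cv2.morphologyEx(m,cv2.MORPH_OPEN,np.ones((5,5)))
m=cv2.morphologyEx(m,cv2.MORPH_CLOSE,np.ones((35,35)))
r=rect(c,m,22,(330,100)); print(r)
yaw=(r[4]%180)-90; print(yaw,{k:v.round(1) for k,v in places(r[0],r[1],yaw).items()})
cv2.imwrite("pics/m.png",m*255)
print("corners",[ray(c,p,22).round(1).tolist() for p in cv2.boxPoints(cv2.minAreaRect(cv2.findNonZero(m)))])
E
```

```text
[564.4  25.4 137.5  99.4 -78.5]
11.5 {'bar': array([466.4,   5.5]), 'target': array([589.3, -97.1]), 'label': array([662.4,  45.3])}
corners [[[503.7, 84.1]], [[598.0, 102.0]], [[630.8, -32.3]], [[525.7, -52.3]]]
```

```bash
python3 -c "
from h import *
go(466,6,50,101.5)"
```

```text
go [ 7.4  -8.61 24.94] [ 0.   0.  -0.6] | at [564.5 -50.5 299.4] th 100.9 t 4.55 F [ 0.3 -0.3 -1.3] w 0.238 40.1
```

step_arm:
  increments:
    - [[3.8, -4.3, 0], [0, 0, -0.6], 10]
    - [[7.4, -8.6, 4], [0, 0, -0.6], 10]
    - [[7.4, -8.6, 9], [0, 0, -0.6], 10]
    - [[7.4, -8.6, 14], [0, 0, -0.6], 10]
    - [[7.4, -8.6, 19], [0, 0, -0.6], 10]
    - [[7.4, -8.6, 23], [0, 0, -0.6], 10]
    - [[7.4, -8.6, 24.9], [0, 0, -0.6], 10]
    - [[7.4, -8.6, 24.9], [0, 0, -0.6], 10]

```text
time_s: 5.55
eef_pos: [465.4, 5.8, 49.5]
ee_rot: [-0.001, 0.633, 0.774, -0.001]
force: [-0.0, 0.2, -0.6]
grip_width: 0.242
grip_force: 40.1
```

```bash
python3 -c "
from h import *
go(466,6,7,101.5)"
```

```text
go [0.   0.07 4.25] [-0.1 -0.1  0. ] | at [465.4   5.8  49.5] th 101.5 t 5.55 F [-0.   0.2 -0.6] w 0.242 40.1
```

step_arm:
  increments:
    - [[0, 0, 2.5], [0, 0, 0], 10]
    - [[0, 0, 3.8], [0, 0, 0], 10]
    - [[0, 0, 4.2], [0, 0, 0], 10]
    - [[0, 0, 4.2], [0, 0, 0], 10]
    - [[0, 0, 4.2], [0, 0, 0], 10]

```text
time_s: 6.18
eef_pos: [466.4, 5.6, 8.9]
ee_rot: [0.001, 0.632, 0.775, 0.0]
force: [0.6, 0.1, -0.4]
grip_width: 0.241
grip_force: 40.2
```

step_arm:
  increments:
    - [[0, 0, 0.15], [0, 0, 0], 10]
    - [[0, 0, 0.3], [0, 0, 0], 10]
    - [[0, 0, 0.3], [0, 0, 0], 10]

```text
time_s: 6.55
eef_pos: [466.2, 5.7, 6.0]
ee_rot: [0.0, 0.632, 0.775, 0.0]
force: [-3.8, -0.1, 9.4]
grip_width: 0.244
grip_force: 41.4
```

Contact. I release, widening only to 50%, and rise.

step_arm:
  increments:
    - [[0, 0, 0.1], [0, 0, 0], 30]
    - [[0, 0, 0.0], [0, 0, 0], 50]
    - [[0, 0, 0], [0, 0, 0], 50]
    - [[0, 0, -3], [0, 0, 0], 50]
    - [[0, 0, -8], [0, 0, 0], 50]
    - [[0, 0, -13], [0, 0, 0], 50]
    - [[0, 0, -18], [0, 0, 0], 50]

```text
time_s: 7.42
eef_pos: [465.8, 5.8, 187.0]
ee_rot: [0.0, 0.632, 0.775, 0.0]
force: [-0.3, 0.3, 0.5]
grip_width: 0.499
grip_force: 0.0
```

```bash
python3 - <<'E'
from h import *
go(529.8,-449.7,180,-3.9)
c=ctrl.capture("top"); im=c["img"].astype(int)
E
```

```text
go [-45.9   -2.88   0.7 ] [  0.   -0.  105.5] | at [465.8   5.8 187. ] th 101.6 t 7.42 F [-0.3  0.3  0.5] w 0.499 0.0
```

step_arm:
  increments:
    - [[-6, 0, -3], [0, 0, 0], 50]
    - [[-8, 0, -5], [0, 0, 0], 50]
    - [[-8, 0, -5], [0, 0, 0], 50]

```text
time_s: 7.85
eef_pos: [482.7, -73.9, 236.0]
ee_rot: [0.001, 0.633, 0.774, 0.0]
force: [-0.3, 0.0, -0.4]
grip_width: 0.499
grip_force: 0.0
```

```bash
python3 - <<'E'
from h import *
go(529.8,-449.7,180,-3.9)
c=ctrl.capture("wrist"); cv2.imwrite("pics/w3.png",c["img"][:,:,::-1]); np.save("w3.npy",c,allow_pickle=True)
E
```

```text
go [-37.76  -2.86   5.64] [ 1.000e-01 -1.000e-01  1.054e+02] | at [482.7 -73.9 236. ] th 101.5 t 7.85 F [-0.3  0.  -0.4] w 0.499 0.0
```

View pics/w3.png

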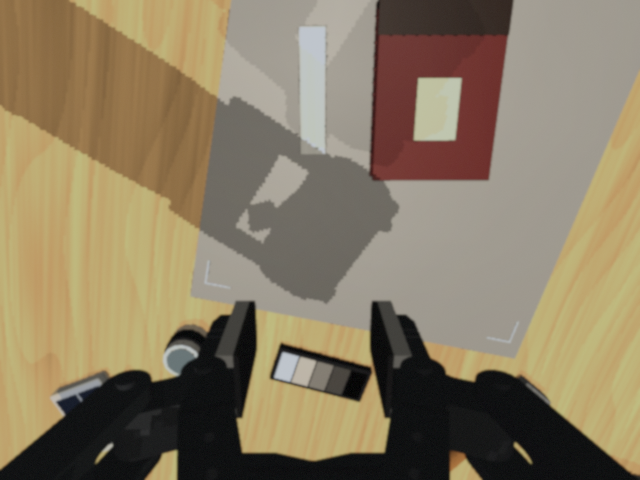

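The riser stands at (313,90), parallel to the book's front edge (374,100). I measure both.

```bash
python3 - <<'E'
from h import *
c=np.load("w3.npy",allow_pickle=True).item(); im=c["img"].astype(int); R,G,B=[im[...,i] for i in range(3)]
print([im[v,u].tolist() for u,v in((313,90),(313,140),(318,150),(280,60),(350,60),(345,10),(340,130))])
m=np.zeros((480,640),np.uint8); s=np.s_[5:165,285:345]; m[s]=((B-R>-6))[s]
print("riser",rect(c,m,14,(313,90)))
m[:]=0; s=np.s_[0:190,355:520]; m[s]=((R-G>25)|(R<65))[s]
m=cv2.morphologyEx(m,cv2.MORPH_CLOSE,np.ones((41,41))); 
n=np.argmax(m,1); v=np.arange(50,175); e=ray(c,np.c_[n[v],v],22); f=np.polyfit(e[:,1],e[:,0],1); print("front edge yaw",-np.degrees(np.arctan(f[0])),"x at y=15:",np.polyval(f,15.4))
# near (right) edge
u=np.arange(385,480); n=(479-np.argmax(m[::-1],0))[u]; e=ray(c,np.c_[u,n],22); f=np.polyfit(e[:,0],e[:,1],1); print("right edge yaw",np.degrees(np.arctan(f[0])),"y at x=578:",np.polyval(f,578))
E
```

```text
[[192, 197, 191], [191, 197, 186], [164, 164, 159], [163, 158, 148], [163, 158, 148], [179, 174, 164], [158, 152, 143]]
riser [465.8   6.8  98.4  20.6 -78.1]
front edge yaw 11.871362543893792 x at y=15: 514.0506834066725
right edge yaw 11.382705603667183 y at x=578: -42.01101732963792
```

step_arm:
  increments:
    - [[-5, -0.5, 0], [0, 0, 10], 50]
    - [[-10, -1, 0], [0, 0, 20], 50]
    - [[-15, -1.5, 1], [0, 0, 30], 50]
    - [[-20, -2, 2], [0, 0, 40], 50]
    - [[-25, -2.5, 3], [0, 0, 50], 50]
    - [[-30, -2.9, 4], [0, 0, 60], 50]
    - [[-35, -2.9, 5], [0, 0, 70], 50]
    - [[-37.8, -2.9, 5.6], [0, 0, 80], 50]

```text
time_s: 8.9
eef_pos: [529.8, -449.1, 176.4]
ee_rot: [-0.002, 0.983, 0.184, -0.001]
force: [0.9, 0.7, -0.2]
grip_width: 0.499
grip_force: 0.0
```

step_arm:
  increments:
    - [[0, 0, 0], [0, 0, 10], 50]
    - [[0, 0, 0], [0, 0, 20], 50]
    - [[0, 0, 0], [0, 0, 25.4], 50]
    - [[0, 0, 0], [0, 0, 25.4], 50]

```text
time_s: 9.4
eef_pos: [530.1, -447.3, 177.9]
ee_rot: [-0.001, 0.999, -0.032, -0.001]
force: [-0.9, 0.9, 0.0]
grip_width: 0.499
grip_force: 0.0
```

```bash
python3 - <<'E'
from h import *
go(529.8,-449.7,9,-3.9)
c=ctrl.capture("wrist"); hsv=cv2.cvtColor(c["img"],cv2.COLOR_RGB2HSV)
p=proj(c,[529.8,-449.7,8])[0]; print(p)
m=((hsv[...,1]<70)|(hsv[...,2]<60)).astype(np.uint8); m=cv2.morphologyEx(m,cv2.MORPH_OPEN,np.ones((3,3)))
print(rect(c,m,8,tuple(map(float,p))))
E
```

```text
go [1.000e-02 2.700e-01 1.689e+01] [-0.1  0.1  0.2] | at [ 530.1 -447.3  177.9] th -3.7 t 9.4 F [-0.9  0.9  0. ] w 0.499 0.0
[317.26834888 204.95320594]
[ 530.1 -449.8  160.    30.5   -3.8]
```

step_arm:
  increments:
    - [[0, 0.27, 5], [0, 0, 0], 50]
    - [[0, 0.27, 10], [0, 0, 0], 50]
    - [[0, 0.27, 15], [0, 0, 0], 50]
    - [[0, 0.27, 16.8], [0, 0, 0], 50]
    - [[0, 0.27, 17.2], [0, 0, 0], 50]
    - [[0, 0.27, 17.2], [0, 0, 0], 50]
    - [[0, 0.27, 17.2], [0, 0, 0], 50]

```text
time_s: 10.32
eef_pos: [530.1, -452.1, 9.2]
ee_rot: [0.001, 0.999, -0.033, 0.001]
force: [-0.1, -0.9, -0.1]
grip_width: 0.499
grip_force: 0.0
```

step_arm:
  increments:
    - [[0, -0.2, 0.3], [0, 0, 0], 50]
    - [[0, -0.2, 0.4], [0, 0, 0], 50]
    - [[0, -0.2, 0.4], [0, 0, 0], 50]

```text
time_s: 10.7
eef_pos: [529.6, -449.4, 3.3]
ee_rot: [-0.0, 0.999, -0.033, -0.0]
force: [0.1, 0.7, -0.3]
grip_width: 0.499
grip_force: 0.0
```

step_arm:
  increments:
    - [[0, 0, 0], [0, 0, 0], 25]
    - [[0, 0, 0], [0, 0, 0], 25]
    - [[0, 0, 0], [0, 0, 0], 25]
    - [[0, 0, 0], [0, 0, 0], 25]
  squeeze: 40

```text
time_s: 11.2
eef_pos: [529.8, -449.6, 3.6]
ee_rot: [0.0, 0.999, -0.033, 0.0]
force: [-0.9, -0.4, 3.2]
grip_width: 0.329
grip_force: 39.9
```

step_arm:
  increments:
    - [[0, 0, -2], [0, 0, 0], 25]
    - [[0, 0, -7], [0, 0, 0], 25]
    - [[0, 0, -12], [0, 0, 0], 25]
    - [[0, 0, -17], [0, 0, 0], 25]
    - [[0, 0, -17], [0, 0, 0], 25]

```text
time_s: 11.82
eef_pos: [530.6, -450.6, 179.3]
ee_rot: [0.003, 0.999, -0.033, 0.003]
force: [-2.0, 0.3, -1.6]
grip_width: 0.33
grip_force: 39.7
```

```bash
python3 - <<'E'
from h import *
c=ctrl.capture("wrist"); cv2.imwrite("pics/w4.png",c["img"][:,:,::-1])
go(466,6.3,180,101.6)
E
```

```text
go [ -9.4  -45.08  -0.56] [   0.3    0.  -105.4] | at [ 529.9 -449.8  175.9] th -3.8 t 11.88 F [ 0.   0.5 -1.3] w 0.327 39.7
```

View pics/w4.png

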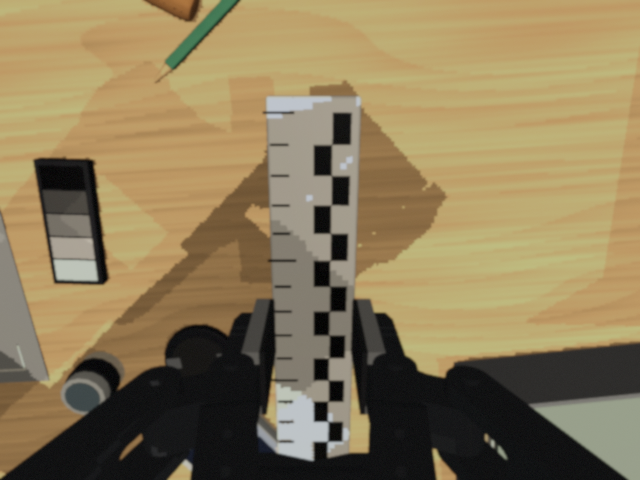

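The bar is held level and centred, spanning (266–360, 97–458). I carry it over the riser.

step_arm:
  increments:
    - [[-1, -5, 0], [0, 0, -10], 25]
    - [[-2, -11, 0], [0, 0, -20], 25]
    - [[-3.5, -17, -0.5], [0, 0, -30], 25]
    - [[-5, -23, -0.5], [0, 0, -40], 25]
    - [[-6.5, -29, -0.5], [0, 0, -50], 25]
    - [[-8, -35, -0.5], [0, 0, -60], 25]
    - [[-9.4, -40, -0.5], [0, 0, -70], 25]
    - [[-9.4, -45.1, -0.5], [0, 0, -80], 25]

```text
time_s: 12.88
eef_pos: [464.3, 8.6, 177.7]
ee_rot: [-0.001, 0.785, 0.619, -0.001]
force: [1.0, -0.7, -1.6]
grip_width: 0.328
grip_force: 39.8
```

step_arm:
  increments:
    - [[0, 0, 0], [0, 0, -10], 25]
    - [[0, 0, 0], [0, 0, -20], 25]
    - [[0, 0, 0], [0, 0, -25.4], 25]
    - [[0, 0, 0], [0, 0, -25.4], 25]

```text
time_s: 13.38
eef_pos: [465.1, 6.9, 177.6]
ee_rot: [-0.001, 0.632, 0.775, -0.0]
force: [0.7, -0.4, -1.2]
grip_width: 0.333
grip_force: 39.8
```

```bash
python3 -c "
from h import *
go(466,6.3,50,101.6)"
```

```text
go [-0.09  0.09 12.76] [-0.1 -0.  -0.1] | at [465.1   6.9 177.6] th 101.5 t 13.38 F [ 0.7 -0.4 -1.2] w 0.333 39.8
```

step_arm:
  increments:
    - [[0, 0.1, 5], [0, 0, 0], 25]
    - [[0, 0.1, 10], [0, 0, 0], 25]
    - [[0, 0.1, 12.8], [0, 0, 0], 25]
    - [[0, 0.1, 15], [0, 0, 0], 25]
    - [[0, 0.1, 15.5], [0, 0, 0], 25]
    - [[0, 0.1, 15.5], [0, 0, 0], 25]
    - [[0, 0.1, 15.5], [0, 0, 0], 25]

```text
time_s: 14.25
eef_pos: [467.2, 6.9, 24.1]
ee_rot: [0.001, 0.632, 0.775, 0.0]
force: [0.1, 0.6, 0.2]
grip_width: 0.33
grip_force: 39.8
```

```bash
python3 -c "
from h import *
go(466,6.3,18,101.6)"
```

```text
go [-0.03 -0.13  0.61] [ 0.1  0.  -0. ] | at [467.2   6.9  24.1] th 101.6 t 14.25 F [0.1 0.6 0.2] w 0.33 39.8
```

step_arm:
  increments:
    - [[0, -0.1, 0.2], [0, 0, 0], 25]
    - [[0, -0.1, 0.3], [0, 0, 0], 25]
    - [[0, -0.1, 0.3], [0, 0, 0], 25]

```text
time_s: 14.62
eef_pos: [465.7, 6.8, 20.3]
ee_rot: [-0.0, 0.632, 0.775, -0.0]
force: [-0.6, 0.1, -0.7]
grip_width: 0.329
grip_force: 39.8
```

step_arm:
  increments:
    - [[0, 0, 0.15], [0, 0, 0], 25]
    - [[0, 0, 0.25], [0, 0, 0], 25]
    - [[0, 0, 0.3], [0, 0, 0], 25]
    - [[0, 0, 0.3], [0, 0, 0], 25]

```text
time_s: 15.12
eef_pos: [465.7, 6.8, 17.5]
ee_rot: [-0.0, 0.632, 0.775, -0.0]
force: [-2.0, 0.1, 4.3]
grip_width: 0.329
grip_force: 40.4
```

Contact is at the expected height. I release, rise and back off.

step_arm:
  increments:
    - [[0, 0, 0.05], [0, 0, 0], 38]
    - [[0, 0, 0], [0, 0, 0], 50]
    - [[0, 0, 0], [0, 0, 0], 55]
    - [[0, 0, -3], [0, 0, 0], 55]
    - [[0, 0, -8], [0, 0, 0], 60]
    - [[0, 0, -13], [0, 0, 0], 60]
    - [[-5, 0, -18], [0, 0, 0], 60]
    - [[-9, 0, -22], [0, 0, 0], 60]

```text
time_s: 16.12
eef_pos: [483.5, -80.7, 237.5]
ee_rot: [0.0, 0.632, 0.775, 0.0]
force: [0.8, -0.5, -0.5]
grip_width: 0.604
grip_force: 0.0
```

```bash
python3 - <<'E'
from h import *
ctrl.capture("top"); go(529.2,-264.4,180,-6)
c=ctrl.capture("wrist"); cv2.imwrite("pics/w5.png",c["img"][:,:,::-1]); im=c["img"].astype(int)
m=np.zeros((480,640),np.uint8); 
p=proj(c,[[466,6.3,22],[564.2,26.2,22]]); print(p)
a=np.radians(11.6);X=np.array([np.cos(a),np.sin(a)]);Y=np.array([-X[1],X[0]])
q=proj(c,[[*(np.array([466,6.3])+i*27*X+j*95*Y),22] for i,j in((1,1),(1,-1),(-1,-1),(-1,1))]); roi=cv2.fillConvexPoly(m.copy(),q.astype(np.int32),1)
h=cv2.cvtColor(c["img"],cv2.COLOR_RGB2HSV); m=((c["img"][...,2]>165)|(h[...,2]<55)).astype(np.uint8)*roi
m=cv2.morphologyEx(m,cv2.MORPH_CLOSE,np.ones((9,9)));m=cv2.morphologyEx(m,cv2.MORPH_OPEN,np.ones((5,5)))
print("bar",rect(c,m,22))
E
```

```text
go [-18.31   0.63   6.43] [ 7.000e-01 -1.000e-01  1.075e+02] | at [486.  -85.8 242.9] th 101.5 t 16.18 F [-0.2 -3.4  5.3] w 0.6 0.0
[[309.73099605  75.17322262]
 [434.06103304  75.11181346]]
bar [467.5  -2.  124.4  29.8 -78.2]
```

View pics/w5.png

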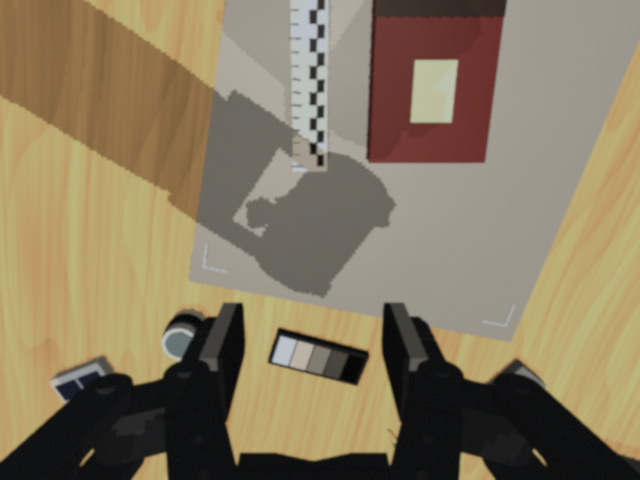

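The bar lies on the riser; it shows at (310,85), its far end out of frame, parallel to the book front. Now the target.

step_arm:
  increments:
    - [[-3, 0, 0], [0, 0, 10], 68]
    - [[-6, 0, 0], [0, 0, 20], 68]
    - [[-9, 0, 1], [0, 0, 30], 68]
    - [[-12, 0.3, 2], [0, 0, 40], 68]
    - [[-15, 0.6, 3], [0, 0, 50], 68]
    - [[-18.3, 0.6, 4], [0, 0, 60], 68]
    - [[-18.3, 0.6, 5], [0, 0, 70], 68]
    - [[-18.3, 0.6, 6.4], [0, 0, 80], 68]

```text
time_s: 17.23
eef_pos: [526.1, -257.6, 170.6]
ee_rot: [-0.0, 0.983, 0.184, -0.0]
force: [0.2, -0.4, 0.0]
grip_width: 0.68
grip_force: 0.0
```

step_arm:
  increments:
    - [[0, 0, 0], [0, 0, 10], 68]
    - [[0, 0, 0], [0, 0, 20], 68]
    - [[0, 0, 0], [0, 0, 27.5], 68]
    - [[0, 0, 0], [0, 0, 27.5], 68]
    - [[0, 0, 0], [0, 0, 27.5], 68]

```text
time_s: 17.85
eef_pos: [526.1, -257.6, 171.3]
ee_rot: [-0.0, 0.999, -0.05, -0.0]
force: [0.4, 0.7, 0.6]
grip_width: 0.679
grip_force: 0.0
```

```bash
python3 - <<'E'
from h import *
c=ctrl.capture("wrist"); hsv=cv2.cvtColor(c["img"],cv2.COLOR_RGB2HSV)
p=proj(c,[529.2,-264.4,10])[0]; print(p)
m=((hsv[...,1]<70)|(hsv[...,2]<60)).astype(np.uint8); m=cv2.morphologyEx(m,cv2.MORPH_OPEN,np.ones((3,3)))
r=rect(c,m,10,tuple(map(float,p))); print(r)
go(r[0],r[1],8,r[4])
E
```

```text
[322.54229029 202.91343816]
[ 529.8 -263.3   98.8   38.6   -6. ]
go [ 0.43  0.53 16.34] [-0.   0.   0.2] | at [ 526.1 -257.6  171.4] th -5.8 t 17.9 F [ 0.5 -0.5 -0. ] w 0.682 0.0
```

step_arm:
  increments:
    - [[0.4, 0.55, 5], [0, 0, 0], 65]
    - [[0.4, 0.55, 10], [0, 0, 0], 65]
    - [[0.4, 0.55, 14], [0, 0, 0], 65]
    - [[0.4, 0.55, 16], [0, 0, 0], 65]
    - [[0.4, 0.55, 16.6], [0, 0, 0], 65]
    - [[0.4, 0.55, 16.8], [0, 0, 0], 65]
    - [[0.4, 0.55, 16.8], [0, 0, 0], 65]
    - [[0.4, 0.55, 16.8], [0, 0, 0], 65]

```text
time_s: 18.9
eef_pos: [529.9, -264.0, 4.5]
ee_rot: [0.0, 0.999, -0.051, 0.001]
force: [-0.1, 0.2, 0.2]
grip_width: 0.65
grip_force: 0.0
```

step_arm:
  increments:
    - [[0, 0, 0], [0, 0, 0], 35]
    - [[0, 0, 0], [0, 0, 0], 35]
    - [[0, 0, 0], [0, 0, 0], 35]
    - [[0, 0, 0], [0, 0, 0], 35]
  squeeze: 40

```text
time_s: 19.4
eef_pos: [529.8, -264.0, 4.4]
ee_rot: [0.0, 0.999, -0.051, 0.0]
force: [-2.1, 1.2, 6.1]
grip_width: 0.453
grip_force: 40.4
```

step_arm:
  increments:
    - [[0, 0, -2], [0, 0, 0], 35]
    - [[0, 0, -6], [0, 0, 0], 35]
    - [[0, 0, -10], [0, 0, 0], 35]
    - [[0, 0, -10], [0, 0, 0], 35]

```text
time_s: 19.9
eef_pos: [530.7, -264.6, 106.6]
ee_rot: [0.002, 0.999, -0.051, 0.002]
force: [-0.1, -0.9, -1.4]
grip_width: 0.452
grip_force: 40.6
```

```bash
python3 -c "
from h import *
go(589.3,-96.3,60,11.6)"
```

```text
go [  4.07 -17.35   4.63] [  0.2  -0.3 -17.5] | at [ 530.7 -264.6  106.6] th -5.9 t 19.9 F [-0.1 -0.9 -1.4] w 0.452 40.6
```

step_arm:
  increments:
    - [[1.5, -5, 0], [0, 0, -6], 35]
    - [[3, -10, 0], [0, 0, -12], 35]
    - [[4.1, -15, 0], [0, 0, -17.5], 35]
    - [[4.1, -17.3, 0], [0, 0, -17.5], 35]
    - [[4.1, -17.3, 3], [0, 0, -17.5], 35]
    - [[4.1, -17.3, 4.6], [0, 0, -17.5], 35]
    - [[4.1, -17.3, 4.6], [0, 0, -17.5], 35]
    - [[4.1, -17.3, 4.6], [0, 0, -17.5], 35]

```text
time_s: 20.9
eef_pos: [588.5, -96.4, 58.3]
ee_rot: [0.0, 0.995, 0.101, 0.0]
force: [-0.4, -0.1, -0.4]
grip_width: 0.45
grip_force: 40.7
```

```bash
python3 -c "
from h import *
go(589.3,-96.3,8,11.6)"
```

```text
go [0.07 0.01 5.03] [ 0. -0. -0.] | at [588.5 -96.4  58.3] th 11.6 t 20.9 F [-0.4 -0.1 -0.4] w 0.45 40.7
```

step_arm:
  increments:
    - [[0.1, 0, 3], [0, 0, 0], 35]
    - [[0.1, 0, 4.5], [0, 0, 0], 35]
    - [[0.1, 0, 5], [0, 0, 0], 35]
    - [[0.1, 0, 5.2], [0, 0, 0], 35]
    - [[0.1, 0, 5.2], [0, 0, 0], 35]
    - [[0.1, 0, 5.2], [0, 0, 0], 35]

```text
time_s: 21.65
eef_pos: [589.4, -95.8, 6.3]
ee_rot: [0.0, 0.995, 0.101, 0.0]
force: [-0.5, -1.1, -1.1]
grip_width: 0.449
grip_force: 40.7
```

step_arm:
  increments:
    - [[0, 0, 0.1], [0, 0, 0], 35]
    - [[0, 0, 0.2], [0, 0, 0], 35]
    - [[0, 0, 0.2], [0, 0, 0], 35]

```text
time_s: 22.02
eef_pos: [589.3, -95.8, 4.5]
ee_rot: [0.0, 0.995, 0.101, 0.0]
force: [-2.3, 0.7, 5.9]
grip_width: 0.449
grip_force: 41.4
```

step_arm:
  increments:
    - [[0, 0, 0], [0, 0, 0], 50]
    - [[0, 0, 0], [0, 0, 0], 60]
    - [[0, 0, 0], [0, 0, 0], 65]
    - [[0, 0, -4], [0, 0, 0], 65]
    - [[0, 0, -10], [0, 0, 0], 65]
    - [[-3, 0, -16], [0, 0, 0], 65]
    - [[-6, 0, -22], [0, 0, 0], 60]
    - [[-6, 0, -22], [0, 0, 0], 60]

```text
time_s: 23.02
eef_pos: [530.5, -108.4, 227.8]
ee_rot: [0.002, 0.995, 0.101, 0.003]
force: [-0.3, 0.4, -0.5]
grip_width: 0.6
grip_force: 0.0
```

```bash
python3 - <<'E'
from h import *
c=ctrl.capture("wrist"); cv2.imwrite("pics/w6.png",c["img"][:,:,::-1]); np.save("w6.npy",c,allow_pickle=True)
go(510,291,225,8.9)
print(proj(c,[[589.3,-96.3,10],[578.3,-42.4,22]]))
E
```

```text
go [  6.01 -39.52   0.06] [ 0.1 -0.2  2.7] | at [ 530.4 -108.2  226.5] th 11.6 t 23.07 F [0.7 0.9 0.1] w 0.6 0.0
[[312.58847681 121.5776573 ]
 [243.80312626 122.51362837]]
```

View pics/w6.png

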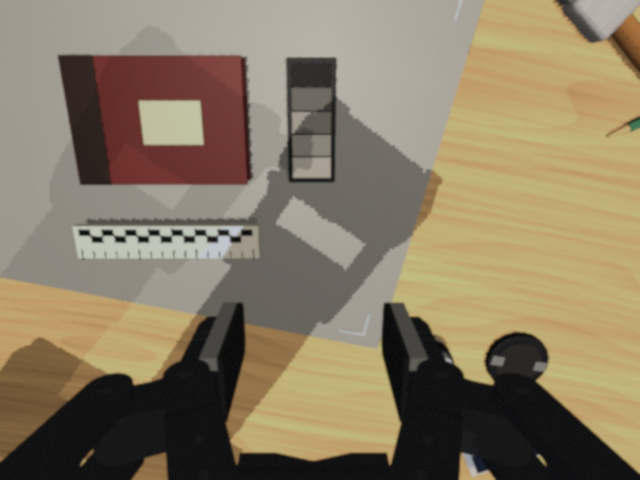

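Bar, book and target are all in view and parallel: bar at (167,242), book at (155,120), target at (312,120). I check them from corner pixels and move on to the label block.

```bash
python3 - <<'E'
from h import *
c=np.load("w6.npy",allow_pickle=True).item()
a=np.radians(11.6);X=np.array([np.cos(a),np.sin(a)]);Y=np.array([-X[1],X[0]])
Q={"book":([(59,56),(245,56),(249,184),(80,184)],22),"bar":([(73,227),(258,225),(260,258),(78,260)],22),"target":([(287,58),(335,58),(334,181),(289,181)],10)}
for k,(p,z) in Q.items():
    w=ray(c,p,z); m=w.mean(0); print(k,m.round(1),"in book frame",np.round([(m-[564.2,26.2])@X,(m-[564.2,26.2])@Y],1),cv2.minAreaRect(w.astype(np.float32))[1:])
E
```

```text
book [564.5  24.2] in book frame [-0.2 -2. ] ((98.9075698852539, 142.49488830566406), 11.451371192932129)
bar [464.4   7.9] in book frame [-101.5    2.1] ((30.530038833618164, 161.0029754638672), 12.084248542785645)
target [588.6 -95.3] in book frame [  -0.5 -124. ] ((98.29344177246094, 38.84109878540039), 11.453027725219727)
```

step_arm:
  increments:
    - [[1, -6, 0], [0, 0, 2.7], 60]
    - [[2, -12, 0], [0, 0, 2.7], 60]
    - [[3, -18, 0], [0, 0, 2.7], 60]
    - [[4, -24, 0], [0, 0, 2.7], 60]
    - [[5, -30, 0], [0, 0, 2.7], 60]
    - [[6, -36, 0], [0, 0, 2.7], 60]
    - [[6, -39.5, 0], [0, 0, 2.7], 60]
    - [[6, -39.5, 0], [0, 0, 2.7], 60]

```text
time_s: 24.08
eef_pos: [508.7, 293.4, 221.5]
ee_rot: [0.0, 0.997, 0.079, -0.002]
force: [-1.0, -0.8, -1.3]
grip_width: 0.602
grip_force: 0.0
```

```bash
python3 - <<'E'
from h import *
c=ctrl.capture("wrist"); cv2.imwrite("pics/w7.png",c["img"][:,:,::-1]); np.save("w7.npy",c,allow_pickle=True)
go(548,291,225,8.9); print(proj(c,[548,291,20]), c["extrinsics"][:3,3])
E
```

```text
go [ 3.81  0.7  -0.33] [0.  0.2 0.1] | at [509.2 291.9 221.8] th 9.0 t 24.12 F [-0.2  0.2  1. ] w 0.599 0.0
[[324.41361167 148.25064693]] [589.18739808 306.88956549 364.84334798]
```

View pics/w7.png

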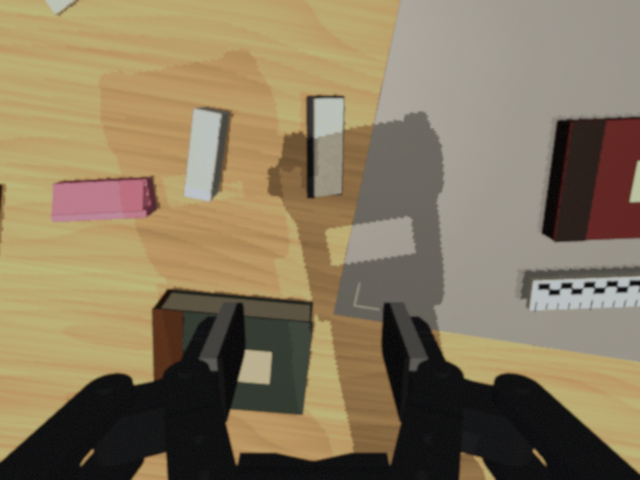

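The earlier placements check out within about 2 mm. The label block is at (326,147) with a dark strip on its left, so which way the card faces is unclear. I enlarge it in the side and wrist views.

```bash
python3 - <<'E'
from h import *
s=ctrl.capture("side"); w=np.load("w7.npy",allow_pickle=True).item()
p=proj(s,[548,291,12])[0].astype(int); print(p, [ (q.round(1)).tolist() for q in proj(s,[[548,306,0],[548,306,14],[548,306,26],[548,276,0],[548,276,14],[548,276,26]])])
a=s["img"][p[1]-30:p[1]+30,p[0]-30:p[0]+30]; b=w["img"][80:210,280:370]
cv2.imwrite("pics/crop1.png",np.hstack([cv2.resize(a,(400,400),interpolation=2),cv2.resize(b,(300,400),interpolation=2)])[:,:,::-1])
E
```

```text
[215 292] [[211.2, 299.2], [210.4, 295.4], [209.6, 292.0], [220.4, 291.6], [219.7, 287.8], [219.1, 284.4]]
```

View pics/crop1.png

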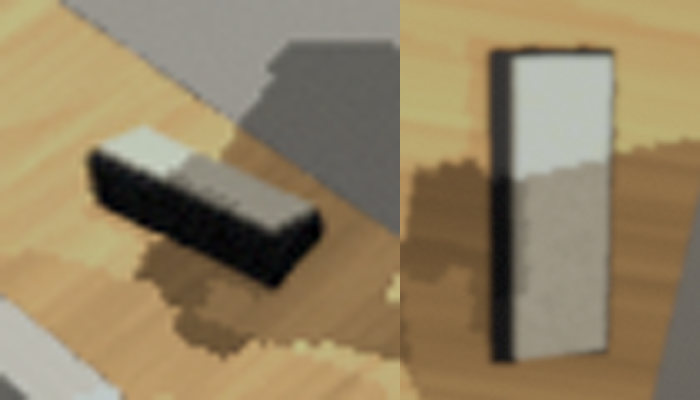

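In the side crop the near (+y) face is about 8 px high (roughly 26 mm) and the far edge about 4 px (14 mm). So the card now faces −y. I have to pick with the tool turned half round (th≈189°) and place at 101.6° to stay within joint 6's range.

```bash
python3 - <<'E'
from h import *
c=np.load("w7.npy",allow_pickle=True).item()
print("nadir",proj(c,[*c["extrinsics"][:2,3],0]))
for n,zl,u in(("L at 26, u307",26,307),("L at 0, u307",0,307),("L at 26,u314",26,314)):
    L=ray(c,[(u,96.5),(u,197)],zl); R=ray(c,[(344,96.5),(343,195)],14); a=np.radians(8.9); n_=np.array([-np.sin(a),np.cos(a)])
    print(n,L.mean(0).round(1),R.mean(0).round(1),"width",((L-R)@n_).round(1),"len",np.linalg.norm(L[0]-L[1]).round(1),np.degrees(np.arctan2(*(L[0]-L[1])[::-1])).round(1),"mid",((L.mean(0)+R.mean(0))/2).round(1))
go(590,291,200,98.9)
E
```

```text
nadir [[312.94359081  91.56621317]]
L at 26, u307 [546.3 304.8] [550.3 275.4] width [29.  30.4] len 78.3 8.8 mid [548.3 290.1]
L at 0, u307 [543.  304.7] [550.3 275.4] width [29.3 30.7] len 84.3 8.8 mid [546.6 290. ]
L at 26,u314 [547.1 299.4] [550.3 275.4] width [23.7 24.6] len 78.3 9.1 mid [548.7 287.4]
go [7.94 1.25 2.21] [ -0.1   0.1 -90. ] | at [509.6 291.  222.2] th 8.9 t 24.18 F [ 0.4 -0.4  0.5] w 0.601 0.0
```

step_arm:
  increments:
    - [[0, 0, 0], [0, 0, -10], 55]
    - [[1, 0.2, 0], [0, 0, -20], 55]
    - [[2, 0.4, 0], [0, 0, -30], 55]
    - [[3, 0.6, 0], [0, 0, -40], 55]
    - [[3.8, 0.7, 0], [0, 0, -50], 55]
    - [[3.8, 0.7, 0], [0, 0, -60], 55]
    - [[3.8, 0.7, 0], [0, 0, -70], 55]
    - [[3.8, 0.7, 0], [0, 0, -80], 55]

```text
time_s: 25.18
eef_pos: [548.9, 288.7, 223.0]
ee_rot: [-0.0, 0.713, 0.702, -0.0]
force: [-0.5, 0.1, -0.4]
grip_width: 0.551
grip_force: 0.0
```

step_arm:
  increments:
    - [[0, 0, 0], [0, 0, -10], 55]
    - [[0, 0, 0], [0, 0, -20], 55]
    - [[0, 0, 0], [0, 0, -30], 55]
    - [[0, 0, 0], [0, 0, -40], 55]
    - [[0, 0, 0], [0, 0, -50], 55]
    - [[0, 0, 0], [0, 0, -60], 55]
    - [[0, 0, 0], [0, 0, -70], 55]
    - [[0, 0, 0], [0, 0, -80], 55]

```text
time_s: 26.18
eef_pos: [548.8, 288.7, 223.0]
ee_rot: [-0.0, 0.095, 0.995, -0.0]
force: [-0.3, 0.2, 0.5]
grip_width: 0.552
grip_force: 0.0
```

step_arm:
  increments:
    - [[0, 0, 0], [0, 0, -10], 55]
    - [[0, 0, 0], [0, 0, -20], 55]
    - [[0, 0, 0], [0, 0, -20], 55]

```text
time_s: 26.55
eef_pos: [548.8, 289.0, 223.1]
ee_rot: [-0.0, -0.076, 0.997, -0.0]
force: [-0.1, -0.8, -0.3]
grip_width: 0.552
grip_force: 0.0
```

```bash
python3 - <<'E'
from h import *
go(548.3,290.1,60,188.8); print(ctrl.sense()["joints"].round(2))
E
```

```text
go [ 0.02  0.12 16.31] [-0.  -0.1 -0.1] | at [548.8 289.  223.1] th -171.3 t 26.55 F [-0.1 -0.8 -0.3] w 0.552 0.0
[ 0.3   0.53  1.2  -0.    1.41 -1.43]
```

step_arm:
  increments:
    - [[0, 0.1, 6], [0, 0, 0], 55]
    - [[0, 0.1, 12], [0, 0, 0], 55]
    - [[0, 0.1, 17], [0, 0, 0], 55]
    - [[0, 0.1, 20], [0, 0, 0], 55]
    - [[0, 0.1, 21.5], [0, 0, 0], 55]
    - [[0, 0.1, 21.6], [0, 0, 0], 55]
    - [[0, 0.1, 21.6], [0, 0, 0], 55]
    - [[0, 0.1, 21.6], [0, 0, 0], 55]

```text
time_s: 27.55
eef_pos: [548.8, 291.4, 8.9]
ee_rot: [0.001, -0.077, 0.997, 0.0]
force: [-0.6, -0.3, -0.2]
grip_width: 0.551
grip_force: 0.0
```

step_arm:
  increments:
    - [[0, 0, 0], [0, 0, 0], 20]
    - [[0, 0, 0], [0, 0, 0], 20]
    - [[0, 0, 0], [0, 0, 0], 20]
    - [[0, 0, 0], [0, 0, 0], 20]
  squeeze: 30

```text
time_s: 28.05
eef_pos: [548.6, 291.4, 8.6]
ee_rot: [0.001, -0.078, 0.997, 0.0]
force: [-1.0, 0.7, 5.6]
grip_width: 0.343
grip_force: 30.3
```

step_arm:
  increments:
    - [[0, 0, -2], [0, 0, 0], 20]
    - [[0, 0, -6], [0, 0, 0], 20]
    - [[0, 0, -12], [0, 0, 0], 20]
    - [[0, 0, -12], [0, 0, 0], 20]

```text
time_s: 28.55
eef_pos: [550.3, 291.9, 133.8]
ee_rot: [0.005, -0.078, 0.997, 0.001]
force: [0.4, 0.3, -0.2]
grip_width: 0.342
grip_force: 30.0
```

```bash
python3 - <<'E'
from h import *
go(662.2,45.8,128,101.6)
E
```

```text
go [ -7.24 -26.05   0.61] [ 0.5  0.4 87.3] | at [550.3 291.9 133.8] th -171.1 t 28.55 F [ 0.4  0.3 -0.2] w 0.342 30.0
```

step_arm:
  increments:
    - [[-1, -3, 0], [0, 0, 10], 20]
    - [[-2, -7, 0], [0, 0, 20], 20]
    - [[-3, -11, 0], [0, 0, 30], 20]
    - [[-4, -15, 0], [0, 0, 40], 20]
    - [[-5, -19, 0], [0, 0, 50], 20]
    - [[-6, -23, 0], [0, 0, 60], 20]
    - [[-7.2, -26, 0], [0, 0, 70], 20]
    - [[-7.2, -26, 0], [0, 0, 80], 20]

```text
time_s: 29.55
eef_pos: [659.9, 43.1, 126.9]
ee_rot: [-0.0, 0.585, 0.811, -0.0]
force: [-0.3, 1.0, -0.8]
grip_width: 0.345
grip_force: 30.0
```

step_arm:
  increments:
    - [[0, 0, 0], [0, 0, 7.3], 20]
    - [[0, 0, 0], [0, 0, 7.3], 20]
    - [[0, 0, 0], [0, 0, 7.3], 20]

```text
time_s: 29.92
eef_pos: [659.4, 45.6, 127.5]
ee_rot: [-0.0, 0.631, 0.776, -0.0]
force: [-0.5, -0.1, 0.5]
grip_width: 0.344
grip_force: 30.0
```

```bash
python3 - <<'E'
from h import *
c=ctrl.capture("wrist"); cv2.imwrite("pics/w8.png",c["img"][:,:,::-1])
go(662.2,45.8,30,101.6)
E
```

```text
go [-0.03  0.28  9.76] [-0.  -0.   0.1] | at [659.4  45.5 127.6] th 101.7 t 29.98 F [ 0.  -0.1 -1. ] w 0.343 30.0
```

View pics/w8.png

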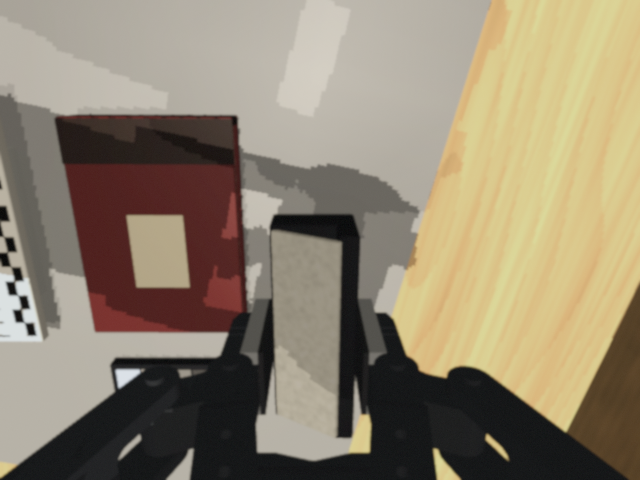

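The card's low edge faces the book, on the robot's side, and the dark ridge is at the back (350,330), which is correct. I lower the block.

step_arm:
  increments:
    - [[0, 0.28, 4], [0, 0, 0], 20]
    - [[0, 0.28, 8], [0, 0, 0], 20]
    - [[0, 0.28, 10.5], [0, 0, 0], 20]
    - [[0, 0.28, 11.6], [0, 0, 0], 20]
    - [[0, 0.28, 11.6], [0, 0, 0], 20]
    - [[0, 0.28, 11.6], [0, 0, 0], 20]

```text
time_s: 30.72
eef_pos: [663.0, 46.0, 13.1]
ee_rot: [0.001, 0.632, 0.775, 0.001]
force: [0.2, 0.3, 0.1]
grip_width: 0.34
grip_force: 30.0
```

step_arm:
  increments:
    - [[0, 0, 0.1], [0, 0, 0], 20]
    - [[0, 0, 0.2], [0, 0, 0], 20]
    - [[0, 0, 0.2], [0, 0, 0], 20]

```text
time_s: 31.1
eef_pos: [662.3, 46.0, 9.8]
ee_rot: [0.0, 0.632, 0.775, 0.0]
force: [-0.1, 0.9, -0.7]
grip_width: 0.339
grip_force: 30.0
```

step_arm:
  increments:
    - [[0, 0, 0.1], [0, 0, 0], 20]
    - [[0, 0, 0.15], [0, 0, 0], 20]
    - [[0, 0, 0.15], [0, 0, 0], 20]

```text
time_s: 31.48
eef_pos: [662.4, 46.0, 8.6]
ee_rot: [0.0, 0.632, 0.775, 0.0]
force: [-2.9, -0.3, 4.9]
grip_width: 0.345
grip_force: 30.9
```

Contact. I release, rise, and move back to −y for a view of the whole layout.

step_arm:
  increments:
    - [[0, 0, 0], [0, 0, 0], 42]
    - [[0, 0, 0], [0, 0, 0], 52]
    - [[0, 0, 0], [0, 0, 0], 55]
    - [[0, 0, -4], [0, 0, 0], 55]
    - [[0, 0, -10], [0, 0, 0], 55]
    - [[0, 0, -16], [0, 0, 0], 55]
    - [[-5, -3, -22], [0, 0, 0], 55]
    - [[-10, -7, -28], [0, 0, 0], 55]

```text
time_s: 32.48
eef_pos: [627.8, -36.6, 257.7]
ee_rot: [0.0, 0.632, 0.775, 0.0]
force: [1.3, -0.1, 0.7]
grip_width: 0.547
grip_force: 0.0
```

step_arm:
  increments:
    - [[-3, -2, -3], [0, 0, 0], 55]
    - [[-3, -2, -3], [0, 0, 0], 55]
    - [[-3, -2, -3], [0, 0, 0], 55]
    - [[-3, -2, -3], [0, 0, 0], 55]

```text
time_s: 32.98
eef_pos: [614.8, -68.2, 284.8]
ee_rot: [-0.001, 0.632, 0.775, -0.0]
force: [-0.4, 0.5, 0.5]
grip_width: 0.55
grip_force: 0.0
```

```bash
python3 - <<'E'
from h import *
c=ctrl.capture("wrist"); cv2.imwrite("pics/w9.png",cv2.resize(c["img"],(800,600),interpolation=2)[:,:,::-1]); np.save("w9.npy",c,allow_pickle=True)
go(564,26,300,101.6)
E
```

```text
go [10.26 -3.07 -1.48] [-0.1 -0.1  0.1] | at [614.8 -68.2 285. ] th 101.7 t 33.02 F [-0.1  0.7  0.1] w 0.548 0.0
```

View pics/w9.png

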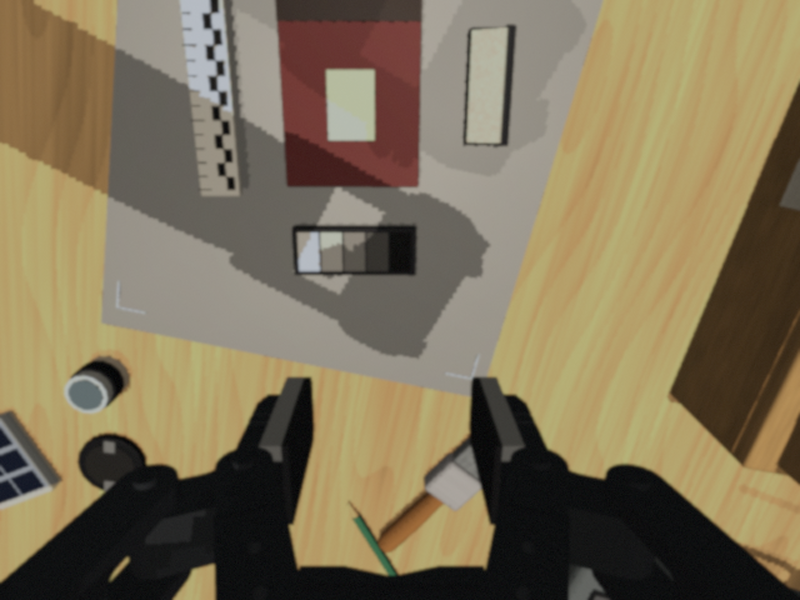

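```bash
python3 - <<'E'
from h import *
c=np.load("w9.npy",allow_pickle=True).item()
a=np.radians(11.6);X=np.array([np.cos(a),np.sin(a)]);Y=np.array([-X[1],X[0]])
def f(n,p,z):
    w=ray(c,np.array(p)/1.25,z)-[564.2,26.2]; d=w[1]-w[0]; print(n,np.c_[w@X,w@Y].round(1).tolist(),"ang",np.degrees(np.arctan2(d@X,d@Y)).round(1))
f("book near corners",[(288,186),(419,186)],22); f("book top at v=50",[(280,50),(421,50)],22)
f("label front",[(464,144),(469,27)],14); f("label back",[(508,146),(515,26)],26)
f("target",[(296,274),(293,228)],10); f("target2",[(415,273),(416,228)],10)
f("bar end",[(201,196),(241,195)],22); f("bar right side",[(241,195),(226,0)],22)
E
```

```text
book near corners [[-48.7, -70.1], [50.6, -70.1]] ang 90.0
book top at v=50 [[-48.5, 24.1], [50.4, 24.1]] ang 90.0
label front [[84.4, -39.8], [84.5, 39.9]] ang 0.0
label back [[115.2, -40.6], [114.4, 38.7]] ang -0.5
target [[-48.9, -143.1], [-49.1, -104.8]] ang -0.3
target2 [[49.1, -142.2], [49.4, -104.7]] ang 0.4
bar end [[-115.6, -77.7], [-85.0, -76.9]] ang 88.6
bar right side [[-85.0, -76.9], [-83.4, 55.4]] ang 0.7
```

Relative to the book, the gaps are about 34–36 mm, the centring errors are 3 mm or less, and the angles are within about 1°. Nothing has shifted, so I hand in.

```bash
python3 -c "
from rig import ctrl
print(ctrl.finish_job())"
```

```text
the job is handed in; nothing more can be done
None
```

The record shot is set out and handed in: the bar sits on the low riser in front of the thin book, the grey-step target is to its right, and the label block stands behind with its card facing the robot; by the last camera check the gaps were about 34–36 mm and the centring within 3 mm.

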